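# Engage the wheel drive behind the splash guard with the bent rod

## Task

Take the bent rod out of its cradle, reach over the splash guard with it and use its hook to draw the lever with the flat paddle fully home towards the guard; keep it pressed against its stop with about 10 N for about a second so that it engages, never pulling it with more than 20 N and never touching it with the hand. Then lay the rod back in its cradle as it lay at the start, and leave the ball lever, the guard and everything else on the bench alone.

Things in the scene. Friction and masses are not known exactly. Their poses are not given: they have to be found in the camera images.
- guard: Splash guard: an upright grey sheet fixed to the bench, 6 mm thick (x), 360 mm wide (y), rim 111 mm above the bench. Origin on the bench under the middle of the sheet; its x axis points horizontally away from the robot, to the lever boxes behind it. A 30 mm wide foot strip 6 mm high lies behind it.
- paddle_box: White drive box fixed on the bench behind the guard, 110 (x) x 90 (y) x 34 mm high, carrying the paddle lever. Origin under its middle; axes parallel to the guard's, its centre 85 mm behind the guard's sheet and 70 mm to one side of the guard's middle (which side varies). Axis x points away from the guard.
- paddle: The lever to move: stem with an upright black flat paddle, 34 wide (y), 7 thick (x), 52 to 92 mm above the bench. Origin on the bench under it, axes as the box's. Slides along the box's x only: starts at -4 to +43 mm in the box's frame; its hard stop (engaged) is adjustable and hidden inside, anywhere from -2 to -29 mm, at least 25 mm from the start: find it by feel. Slides at about 4 N, stays where left.
- ball_box: A second, identical box beside the first, 140 mm away centre to centre, carrying the ball lever. Not to be used.
- ball: The other lever: a thin stem with a black ball of 28 mm diameter, top 87 mm above the bench. Origin at bench level under the ball. Must stay as it is.
- rod: The bent rod as a whole, 0.13 kg: rectangular wooden handle 150 long x 24 wide (y) x 26 mm high, with an 8 mm steel rod that leaves its front end, runs straight on (+x) and is bent 90 degrees down into a hook. Origin and axes the same as those of point rod_grip.
- rod_grip (a point): Grip point of the rod, half-way up the handle, level with the shaft, about at the balance point. x runs forward along the shaft, z up. The handle reaches from 90 mm behind to 60 mm ahead of it. In the cradle it lies 113 mm above the bench, and the handle is free of the posts from 60 mm behind to 33 mm ahead of it.
- rod_hook (a point): Lower end of the hook: 170 mm ahead of rod_grip (axis of the 8 mm hook) and 85 mm below it. The hook hangs straight down from the shaft.
- cradle: Wooden cradle fixed on the bench: a base and two posts, 14 mm thick, at x = -72 and +45 mm, on whose flat tops, 100 mm above the bench, the rod's handle rests between side lips 34 mm apart that rise to 112 mm. Origin on the bench below where rod_grip lies when the rod is in place (x, y zero); x is the direction in which the hook end points.
- bowl: Loose clay bowl, 100 mm across, 45 mm high, in front of the guard. Origin at the centre of its underside. Bystander.
- trimmer: Loose trimming tool with a wooden handle, 160 mm long, 26 mm high at most, lying in front of the guard. Bystander.
- tin: Loose steel tin, 52 mm across, 70 mm high, behind the guard beside the boxes. Origin under its centre. Bystander.
- mug: Loose clay mug, 80 mm across, 85 mm high. Origin under its centre. Bystander.
- jar: Loose glaze jar, 70 mm across, 100 mm high. Origin under its centre. Bystander.
- puck: Loose disc of dry clay, 80 mm across, 30 mm high. Origin under its centre. Bystander.
There are look-alikes about, which are no part of the job. What is shaped like the paddle_box but red or yellow is not meant.

How it is judged:
By the outcome, as a careful person would: the job done as asked, in the order asked, and still so for the second after the job is handed in, with the robot touching nothing.
It also fails if it takes over 64 s, if anything falls off the work surface, if the arm or the gripper's body presses on something with over 40 N, if the wrist force passes 120 N, or if a joint passes its speed limit or range.

## Robot

A 7-joint arm with a two-finger parallel gripper is mounted at the origin on the work surface. World frame = base frame: x ahead of the robot, y to its left, z up, the work surface at z = 0. Lengths are in m, angles in rad, forces in N, time in s.
With the tool pointing down it reaches from about 0.4 to 0.85 m from the base axis. Payload 4.5 kg.
Tool frame: the origin (TCP) lies at the very end of the fingers, on their centre line; the grasp point (between the pads) lies 19 mm behind it (r.hold_point_z is the distance from the TCP to the grasp point, in m); z points along the fingers, x is the direction in which the jaws open and shut, and the axes are right-handed (so a half turn about z gives the same grasp; the last joint's range is limited). The gripper opens to 85 mm and grips with 20 to 120 N. Pads are 22 mm wide; open, the fingers measure 114 mm over their backs; the gripper's body (76 mm by 85 mm) begins 54 mm behind the grasp point. The pads swing forward as they close: fully open they stand 13 mm farther back than shut.
Start: joints at [1.28, 0.689, -0.195, 1.565, 0.157, 0.902, -0.215], TCP at [0.199, -0.592, 0.231] pointing down, gripper open.
Joint ranges: [-3.01, 3.01], [-0.46, 2.08], [-1.47, 1.51], [0.13, 2.56], [-1, 4.14], [0.04, 2.09], [-2.66, 2.66]. Speed limits (rad/s): [2.57, 2.57, 3.14, 3.14, 3.14, 3.14, 3.14].

## Interface

Orientations are given as a rotation vector (axis times angle).
In Python, from workcell import monitor, eyes, workorder, r gives the robot as it stands.
- The arm moves only by the shell command python3 -m handwheel 'ROWS' [FORCE]. ROWS is JSON, a list of rows, each an object of numbers: "dx", "dy", "dz": the shift along the tool's x, y, z in cm; "turn": the turn about the tool's z in degrees; "hand": the opening, from 0 (shut) to 1 (fully open). In form: [{"dx": .., "dy": .., "dz": .., "turn": .., "hand": ..}, ...]. A call has 1 to 20 rows; each row shifts and turns the commanded pose from where the row before left it, along the tool's axes as they then stand; what a row does not reach is not made up. A row lasts 1/8 s, in which the tool goes at most 62.5 mm and 10.7 degrees, less where a joint would pass 70% of its speed; a pose out of reach is approached as far as the arm can. A call is refused whole if a number of a shift passes 6.25 or a number of a turn 10.7, either way. A call with a gripper value outside its range is refused whole. The fingers move at their own pace and stop on an object; FORCE is the grip in N (left out, the last holds). Time passes only in rows, so rows that do not move let the fingers close. It gives the time, the measured TCP pose, the force and the opening at its end, in the units of the state.
- monitor.state(): the state, without advancing time (a new reading comes with each control period).
- eyes.grab_frame(name): name is "scene" or "top"; returns a dict with "image" (480x640x3 uint8, red, green, blue), "K" (3x3 intrinsics, pixels), "k1" (the pictures are not rectified: a ray, as slopes to the right and down, at radius r is drawn at 1 + k1 r^2 times it, then the intrinsics apply), "camera_from_world" (4x4, takes a point from world to camera coordinates). Camera axes: x right, y down, z forward; pixel columns grow to the right and rows downward; lengths in m; the calibration is good to about 2 mm. A picture is of the moment at which its call begins. There is no depth.
- workorder.hand_in(): hands the job in, once; it reports no verdict.
The state is a dict: "t": time; "q": joint angles; "qvel": joint speeds; "joint_efforts": joint torques, N m; "tool_pos": TCP position; "eef_rot": TCP orientation; "contact_force": force on the tool from outside, world axes, zero at the start; "moment": the same for the moment, N m; "width": opening from 0.0 (shut) to 1.0 (fully open).
Only numpy, scipy, OpenCV 4.12 (cv2) and the standard library are available. Lean on these libraries where they do the work, as an engineer would, in place of code of your own. Each camera call takes 0.05 s, during which the arm holds its last target. There are 200 camera calls.

## Working session

There is one attempt and no reset: what is moved stays moved. The work goes in short steps, Python scripts to look and compute and a shell command to move; the robot and the scene stay as the last step left them, time stands still between calls to the robot, and variables do not carry over. Pictures are saved under pics/ and viewed, about 8 in all and at most 12, crops included, and the job is handed in when it is done.

```bash
mkdir -p pics
cat > h.py <<'E'
import numpy as np, cv2
from workcell import monitor, eyes, workorder, r
def shot(n,f):
    d=eyes.grab_frame(n); cv2.imwrite(f'pics/{f}.png',d['image'][:,:,::-1]); np.savez(f'pics/{f}.npz',**{k:d[k] for k in('K','k1','camera_from_world')}); return d
def load(f):
    return np.load(f'pics/{f}.npz')
def ray(d,u,v):
    K=d['K'];k1=float(d['k1']);p=np.array([(u-K[0,2])/K[0,0],(v-K[1,2])/K[1,1]]);s=p.copy()
    for _ in range(20): s=p/(1+k1*(s@s))
    T=d['camera_from_world'];R=T[:3,:3]
    return -R.T@T[:3,3], R.T@np.array([s[0],s[1],1])
def onz(d,u,v,z):
    c,w=ray(d,u,v); return c+w*(z-c[2])/w[2]
def proj(d,P):
    T=d['camera_from_world'];p=T[:3,:3]@np.asarray(P)+T[:3,3];s=p[:2]/p[2];s=s*(1+float(d['k1'])*(s@s));K=d['K']
    return np.array([K[0,0]*s[0]+K[0,2],K[1,1]*s[1]+K[1,2]])
def tri(d1,a,d2,b):
    c1,w1=ray(d1,*a);c2,w2=ray(d2,*b);A=np.c_[w1,-w2];t=np.linalg.lstsq(A,c2-c1,rcond=None)[0]
    p,q=c1+w1*t[0],c2+w2*t[1]; return (p+q)/2,np.linalg.norm(p-q)
E
python3 - <<'E'
from h import *
for n in('scene','top'):
    d=shot(n,n+'0'); T=d['camera_from_world'];print(n,-T[:3,:3].T@T[:3,3],d['k1'],d['K'][0,0])
s=monitor.state();print(s)
E
```

```text
scene [0.80510839 0.4682932  0.91931202] -8.473569867716218e-05 447.2174754697118
top [0.38713569 0.02134121 1.5791743 ] 0.02951688364844601 586.3581433581263
{'t': 0.1, 'q': array([ 1.27980137,  0.6899335 , -0.19455663,  1.56623283,  0.15731491,
        0.90251328, -0.2150999 ]), 'qvel': array([ 0.00164998, -0.00239134, -0.00036555, -0.00337532, -0.00026611,
        0.00026651,  0.00018795]), 'joint_efforts': array([-4.40186253e-03, -5.40609241e+01, -1.27131354e+00, -1.58987904e+01,
        9.48269415e-03,  4.39062685e-03, -1.83930234e-05]), 'tool_pos': array([ 0.19923215, -0.59177642,  0.23054627]), 'eef_rot': array([-2.55076129e+00,  1.83237285e+00,  2.25397767e-03]), 'contact_force': array([-0.56779295,  0.14532342,  0.5117402 ]), 'moment': array([ 0.04513948, -0.01973864,  0.03475145]), 'width': 1.0006506929833172}
```

View pics/scene0.png

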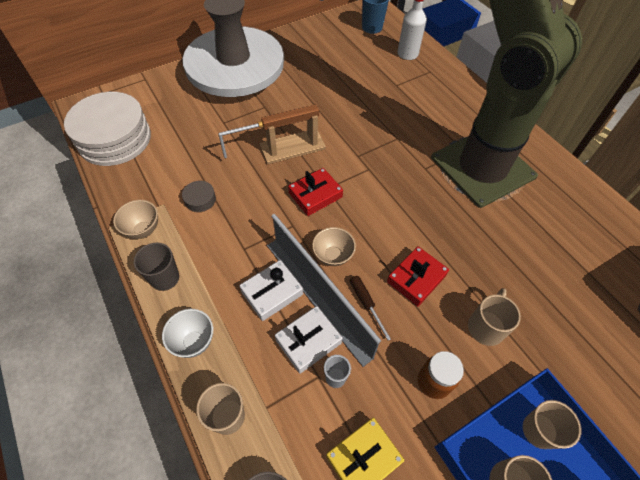

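View pics/top0.png

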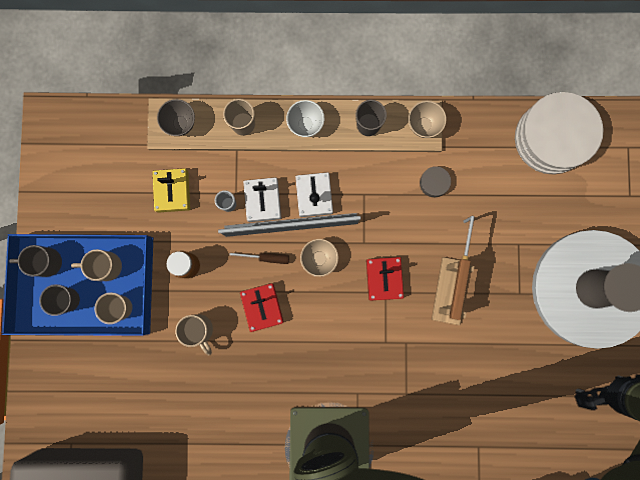

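Top view: the rod in its cradle is at about (455,290), with the hook at (470,220–255). Candidates for the target lever are:
- white paddle box (262,199)
- white ball box (314,194)
- red boxes (385,277) and (263,305)
- yellow box (170,190)

By the description I choose the white box at (262,199). I'll check it in a close crop.

Run:
```python
import cv2,numpy as np
t=cv2.imread('pics/top0.png');s=cv2.imread('pics/scene0.png')
a=cv2.resize(t[165:245,210:370],None,fx=5,fy=5,interpolation=cv2.INTER_CUBIC)
b=cv2.resize(t[205:330,425:505],(128,200),interpolation=cv2.INTER_CUBIC)
b=cv2.rotate(t[205:330,425:505],cv2.ROTATE_90_CLOCKWISE) # 80x125
b=cv2.resize(t[205:255,425:505],None,fx=4,fy=4,interpolation=cv2.INTER_CUBIC)
c=cv2.resize(s[100:165,210:330],None,fx=4,fy=3.076923,interpolation=cv2.INTER_CUBIC)
d=np.hstack([b,c[:200]]);cv2.imwrite('pics/crop1.png',np.vstack([a,d]))
e=np.hstack([cv2.resize(t[205:330,425:505],(384,600),interpolation=cv2.INTER_CUBIC),cv2.resize(s[100:165,210:314],(416,260),interpolation=cv2.INTER_CUBIC)[:, :416] if 0 else np.vstack([cv2.resize(s[100:165,210:314],(416,260),interpolation=cv2.INTER_CUBIC),cv2.resize(s[285:370,240:344],(416,340),interpolation=cv2.INTER_CUBIC)])])
cv2.imwrite('pics/crop2.png',e);print(d.shape,e.shape)
```

```text
(200, 800, 3) (600, 800, 3)
```

View pics/crop1.png

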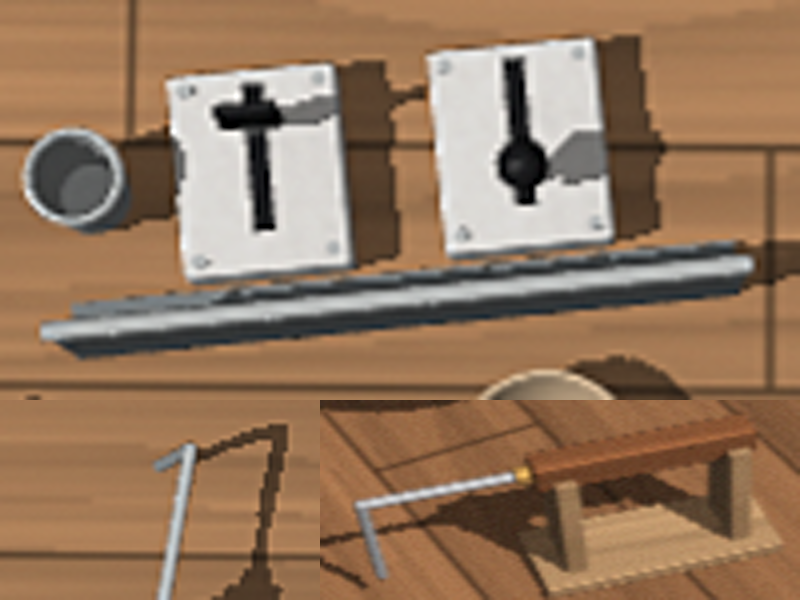

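View pics/crop2.png

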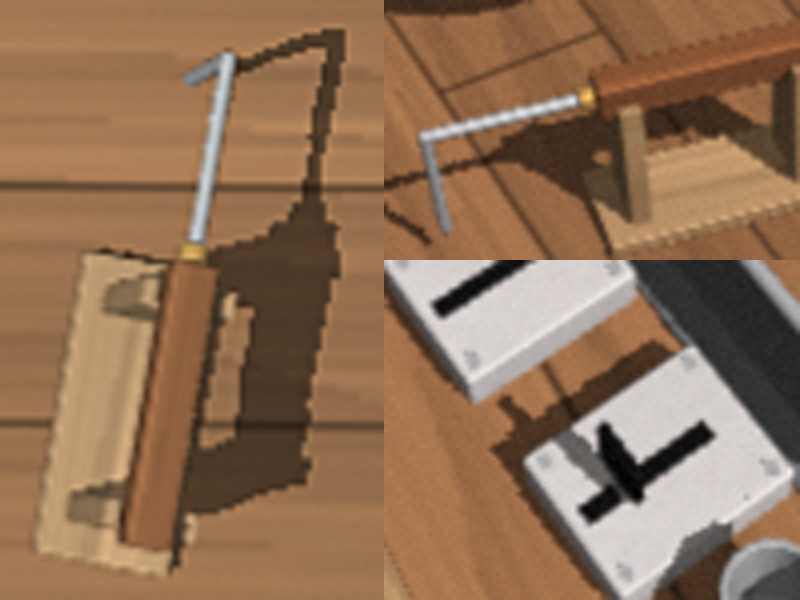

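Run:
```python
from h import *
t=load('top0');s=load('scene0');np.set_printoptions(precision=4,suppress=True)
A=lambda u,v:((u)/5-.4+210,v/5-.4+165)
B=lambda u,v:(u/4.8-.4+425,v/4.8-.4+205)
S=lambda u,v:(u/4-.4+210,v/4-.4+100)
C=np.array([onz(t,*B(*p),.126) for p in[(168,262),(217,267),(172,549),(121,542)]])[:,:2]
print('handle',C); f=(C[0]+C[1])/2;b=(C[2]+C[3])/2;ax=f-b;print('len',np.linalg.norm(ax),'yaw',np.degrees(np.arctan2(ax[1],ax[0])))
u=ax/np.linalg.norm(ax);print('grip',b+.09*u+0*u,f-.06*u)
print('bend',onz(t,*B(226,58),.113),tri(t,B(224,62),s,S(425-384,135)),'tip',onz(t,*B(188,80),.028),tri(t,B(188,80),s,S(446-384,232)))
g=np.array([onz(t,*A(*p),.111) for p in[(48,331),(748,264)]])[:,:2];d=g[0]-g[1];print('guard',g,g.mean(0),np.linalg.norm(d),'yaw x',np.degrees(np.arctan2(-d[0],d[1])))
bx=np.array([onz(t,*A(*p),.034) for p in[(168,78),(336,65),(352,265),(188,280)]])[:,:2];print('box',bx,bx.mean(0))
bb=np.array([onz(t,*A(*p),.034) for p in[(428,52),(594,38),(612,240),(450,256)]])[:,:2];print('ballbox',bb.mean(0))
th=np.arctan2(-d[0],d[1]);gx=np.array([np.cos(th),np.sin(th)])
for z in(.092,.085): 
  p=onz(t,*A(250,108),z)[:2];print('paddle top',p,(p-bx.mean(0))@gx)
print('ball',onz(t,*A(521,160),.073))
for n,p in dict(tin=(225,200),puck=(437,181),bowl=(320,258)).items(): print(n,onz(t,*p,.05))
for p in [(385,277)]: print('red',onz(t,*p,.06))
st=monitor.state();from scipy.spatial.transform import Rotation as Ro;print(Ro.from_rotvec(st['eef_rot']).as_matrix())
```

```text
handle [[ 0.4881 -0.316 ]
 [ 0.4857 -0.3411]
 [ 0.3412 -0.3159]
 [ 0.3445 -0.2901]]
len 0.14632470374923198 yaw -10.057186215260625
grip [ 0.4314 -0.3187] [ 0.4278 -0.3181]
bend [ 0.5962 -0.3506  0.113 ] (array([ 0.5946, -0.3492,  0.1165]), np.float64(0.0022425003340666863)) tip [ 0.5959 -0.3511  0.028 ] (array([ 0.5963, -0.3514,  0.0274]), np.float64(0.0006141561927461854))
guard [[ 0.5565  0.2842]
 [ 0.593  -0.0685]] [0.5748 0.1078] 0.3546150598292359 yaw x 5.896518348594081
box [[0.7019 0.2368]
 [0.7096 0.1471]
 [0.6018 0.1372]
 [0.5932 0.2242]] [0.6516 0.1863]
ballbox [0.6663 0.0479]
paddle top [0.6748 0.1863] 0.023009621485578637
paddle top [0.6761 0.1871] 0.02443609188688907
ball [0.652  0.0471 0.073 ]
tin [0.6454 0.2816 0.05  ]
puck [ 0.6995 -0.277   0.05  ]
bowl [0.4938 0.03   0.05  ]
red [ 0.4451 -0.1386  0.06  ]
[[ 0.3192 -0.9477 -0.0006]
 [-0.9477 -0.3192  0.0016]
 [-0.0017  0.0001 -1.    ]]
```

The crops confirm it: the white box with the flat paddle, lying to the +y side. The rod grip is at about (0.4295,-0.3185) with yaw about -10.6°, and the guard yaw is +5.9°. Next I move above the grip.

```bash
python3 -m handwheel '[{"dx":-1.2,"dy":-2},{"dx":-2.3,"dy":-3.8},{"dx":-2.3,"dy":-3.8},{"dx":-2.3,"dy":-3.8},{"dx":-2.3,"dy":-3.8},{"dx":-2.3,"dy":-3.8},{"dx":-2.3,"dy":-3.8},{"dx":-2.3,"dy":-3.8},{"dx":-1.25,"dy":-1.95},{"turn":7.3},{"turn":7.3},{"turn":7.3},{"turn":7.3},{},{}]' 40
cat > rel.py <<'E'
from h import *
from scipy.spatial.transform import Rotation as Ro
import sys
def rel(x,y,z,rodyaw):
    s=monitor.state();R=Ro.from_rotvec(s['eef_rot']).as_matrix();d=R.T@(np.array([x,y,z])-s['tool_pos'])
    yaw=np.degrees(np.arctan2(R[1,0],R[0,0]));rod=(yaw+90)
    print('t',round(s['t'],2),'tcp',s['tool_pos'].round(4),'rodyaw',round(rod,2),'d(cm)',(d*100).round(2),'turn',round(-(rodyaw-rod),2),'F',s['contact_force'].round(1),'w',round(s['width'],3),'tilt',R[:,2].round(3))
if __name__=='__main__': rel(*map(float,sys.argv[1:5]))
E
python3 rel.py .4295 -.3185 .094 -10.6
python3 -c "
from h import *
shot('top','top1');shot('scene','scene1')
a=cv2.imread('pics/top1.png')[190:340,400:520];b=cv2.imread('pics/scene1.png')[20:170,190:340]
cv2.imwrite('pics/c3.png',np.hstack([cv2.resize(a,(400,500)),cv2.resize(b,(400,500))]))"
```

```text
t 0.1 tcp [ 0.1992 -0.5918  0.2305] rodyaw 18.62 d(cm) [-18.52 -30.55  13.68] turn 29.22 F [-0.6  0.1  0.5] w 1.001 tilt [-0.001  0.002 -1.   ]$[0]: bad value
```

View pics/c3.png

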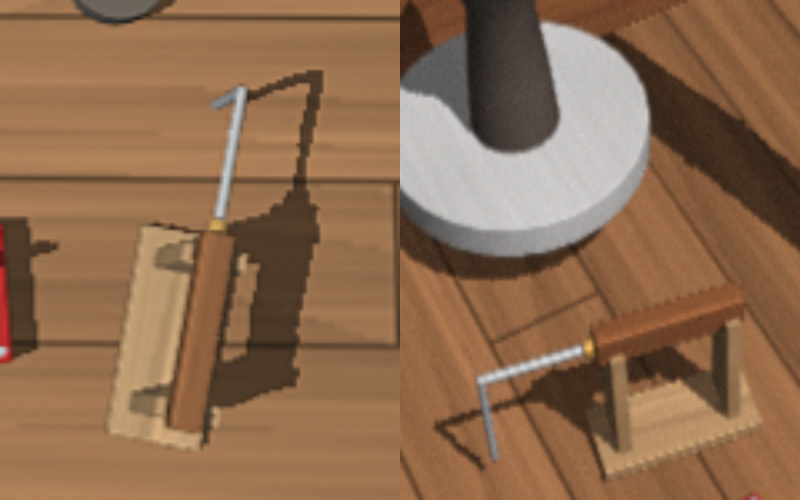

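The arm has not moved, because the call was refused (the pictures show the rod still in its cradle and no gripper). Rows probably need every key.

```bash
python3 -m handwheel '[{"dx":-1.2,"dy":-2,"dz":0,"turn":0,"hand":1},{"dx":-2.3,"dy":-3.8,"dz":0,"turn":0,"hand":1},{"dx":-2.3,"dy":-3.8,"dz":0,"turn":0,"hand":1},{"dx":-2.3,"dy":-3.8,"dz":0,"turn":0,"hand":1},{"dx":-2.3,"dy":-3.8,"dz":0,"turn":0,"hand":1},{"dx":-2.3,"dy":-3.8,"dz":0,"turn":0,"hand":1},{"dx":-2.3,"dy":-3.8,"dz":0,"turn":0,"hand":1},{"dx":-2.3,"dy":-3.8,"dz":0,"turn":0,"hand":1},{"dx":-1.25,"dy":-1.95,"dz":0,"turn":0,"hand":1},{"dx":0,"dy":0,"dz":0,"turn":7.3,"hand":1},{"dx":0,"dy":0,"dz":0,"turn":7.3,"hand":1},{"dx":0,"dy":0,"dz":0,"turn":7.3,"hand":1},{"dx":0,"dy":0,"dz":0,"turn":7.3,"hand":1},{"dx":0,"dy":0,"dz":0,"turn":0,"hand":1},{"dx":0,"dy":0,"dz":0,"turn":0,"hand":1}]' 40
python3 rel.py .4295 -.3185 .094 -10.6
```

```text
t: 2.08
tool_pos: [0.43, -0.318, 0.2314]
eef_rot: [-2.011, 2.413, 0.0]
contact_force: [-0.2, 0.9, -0.7]
width: 0.997
t 2.08 tcp [ 0.43   -0.318   0.2314] rodyaw -10.41 d(cm) [ 0.06  0.04 13.74] turn 0.19 F [-0.2  0.9 -0.7] w 0.997 tilt [ 0.  0. -1.]
```

```bash
python3 -m handwheel '[{"dx":0,"dy":0,"dz":1.5,"turn":0,"hand":1},{"dx":0,"dy":0,"dz":2.5,"turn":0,"hand":1},{"dx":0,"dy":0,"dz":2.5,"turn":0,"hand":1},{"dx":0,"dy":0,"dz":2.5,"turn":0,"hand":1},{"dx":0,"dy":0,"dz":2.5,"turn":0.2,"hand":1},{"dx":0,"dy":0,"dz":1.5,"turn":0,"hand":1},{"dx":0,"dy":0,"dz":0.7,"turn":0,"hand":1},{"dx":0,"dy":0,"dz":0,"turn":0,"hand":1},{"dx":0,"dy":0,"dz":0,"turn":0,"hand":0.6},{"dx":0,"dy":0,"dz":0,"turn":0,"hand":0.4},{"dx":0,"dy":0,"dz":0,"turn":0,"hand":0.25},{"dx":0,"dy":0,"dz":0,"turn":0,"hand":0},{"dx":0,"dy":0,"dz":0,"turn":0,"hand":0},{"dx":0,"dy":0,"dz":0,"turn":0,"hand":0},{"dx":0,"dy":0,"dz":0,"turn":0,"hand":0},{"dx":0,"dy":0,"dz":0,"turn":0,"hand":0}]' 115
python3 rel.py .4295 -.3185 .20 -10.6
```

```text
t: 4.08
tool_pos: [0.4299, -0.3203, 0.0951]
eef_rot: [2.002, -2.42, 0.004]
contact_force: [-1.1, -1.8, 6.7]
width: 0.261
t 4.08 tcp [ 0.4299 -0.3203  0.0951] rodyaw -10.81 d(cm) [ -0.15   0.06 -10.49] turn -0.21 F [-1.1 -1.8  6.7] w 0.261 tilt [ 0.001 -0.002 -1.   ]
```

```bash
python3 -m handwheel '[{"dx":0,"dy":0,"dz":-0.5,"turn":0,"hand":0},{"dx":0,"dy":0,"dz":-1,"turn":0,"hand":0},{"dx":0,"dy":0,"dz":-2,"turn":0,"hand":0},{"dx":0,"dy":0,"dz":-2.5,"turn":0,"hand":0},{"dx":0,"dy":0,"dz":-2.5,"turn":0,"hand":0},{"dx":0,"dy":0,"dz":-2.5,"turn":0,"hand":0},{"dx":0,"dy":0,"dz":-1,"turn":0,"hand":0},{"dx":0,"dy":0,"dz":0,"turn":0,"hand":0},{"dx":0,"dy":0,"dz":0,"turn":0,"hand":0}]' 115
python3 rel.py .49 .17 .21 5.9
python3 -c "
from h import *
shot('top','top2');shot('scene','scene2')
a=cv2.imread('pics/top2.png')[190:340,400:520];b=cv2.imread('pics/scene2.png')[20:170,190:340]
cv2.imwrite('pics/c4.png',np.hstack([cv2.resize(a,(400,500)),cv2.resize(b,(400,400)) if 0 else cv2.resize(b,(400,500))]))"
```

```text
t: 5.2
tool_pos: [0.4292, -0.3184, 0.2134]
eef_rot: [2.003, -2.42, -0.003]
contact_force: [-0.2, 1.1, -2.0]
width: 0.264
t 5.2 tcp [ 0.4292 -0.3184  0.2134] rodyaw -10.78 d(cm) [-49.11   3.16   0.4 ] turn -16.68 F [-0.2  1.1 -2. ] w 0.264 tilt [-0.002  0.001 -1.   ]
```

View pics/c4.png

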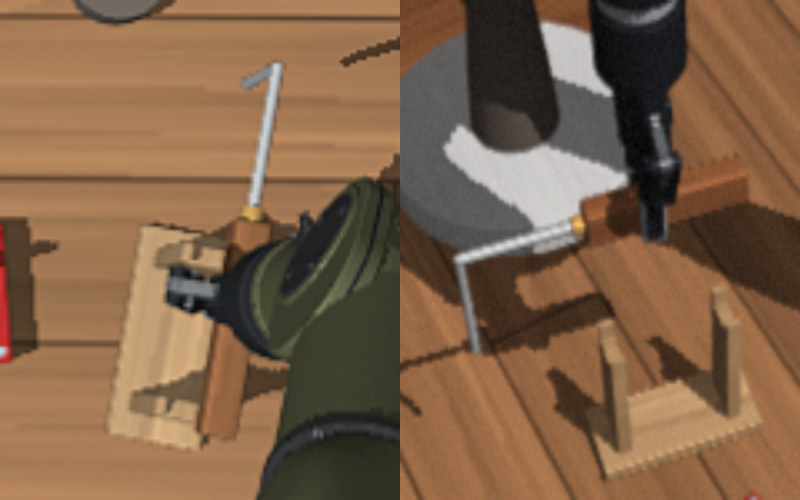

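```bash
python3 - <<'E'
from h import *
t=load('top2');s=load('scene2')
A=lambda u,v:(u/3.333-.4+400,v/3.333-.4+190)
S=lambda u,v:((u-400)/2.667-.4+190,v/3.333-.4+20)
for n,a,b in[('bend',(277,68),(459,261)),('tip',(244,86),(475,350)),('ferrule',(254,213),(578,227))]: print(n,tri(t,A(*a),s,S(*b)))
E
python3 -m handwheel '[{"dx":-1.5,"dy":0.1,"dz":0,"turn":0,"hand":0},{"dx":-3,"dy":0.2,"dz":0,"turn":0,"hand":0},{"dx":-4,"dy":0.3,"dz":0,"turn":0,"hand":0},{"dx":-4,"dy":0.3,"dz":0,"turn":0,"hand":0},{"dx":-4,"dy":0.3,"dz":0,"turn":0,"hand":0},{"dx":-4,"dy":0.3,"dz":0,"turn":0,"hand":0},{"dx":-4,"dy":0.3,"dz":0,"turn":0,"hand":0},{"dx":-4,"dy":0.3,"dz":0,"turn":0,"hand":0},{"dx":-4,"dy":0.3,"dz":0,"turn":0,"hand":0},{"dx":-4,"dy":0.3,"dz":0,"turn":0,"hand":0},{"dx":-4,"dy":0.3,"dz":0,"turn":0,"hand":0},{"dx":-4,"dy":0.2,"dz":0,"turn":0,"hand":0},{"dx":-3,"dy":0,"dz":0,"turn":0,"hand":0},{"dx":-1.6,"dy":0,"dz":0,"turn":0,"hand":0},{"dx":0,"dy":0,"dz":0,"turn":-5,"hand":0},{"dx":0,"dy":0,"dz":0,"turn":-6,"hand":0},{"dx":0,"dy":0,"dz":0,"turn":-5.7,"hand":0},{"dx":0,"dy":0,"dz":0,"turn":0,"hand":0},{"dx":0,"dy":0,"dz":0,"turn":0,"hand":0}]' 115
python3 rel.py .527 .173 .119 5.9
```

```text
bend (array([ 0.59546353, -0.34672818,  0.22941471]), np.float64(0.00025977692391738696))
tip (array([ 0.59549632, -0.34488117,  0.14950747]), np.float64(0.00291908866165478))
ferrule (array([ 0.49328091, -0.32863908,  0.22932384]), np.float64(0.002314138931509645))
t: 7.68
tool_pos: [0.4901, 0.1689, 0.2142]
eef_rot: [2.33, -2.106, 0.0]
contact_force: [-0.0, 1.1, -1.3]
width: 0.264
t 7.67 tcp [0.4901 0.1689 0.2142] rodyaw 5.78 d(cm) [-0.04 -3.72  9.52] turn -0.12 F [-0.   1.1 -1.3] w 0.264 tilt [-0. -0. -1.]
```

```bash
python3 -m handwheel '[{"dx":0,"dy":-1,"dz":0,"turn":0,"hand":0},{"dx":0,"dy":-1.7,"dz":1,"turn":0,"hand":0},{"dx":0,"dy":-1,"dz":1,"turn":0,"hand":0},{"dx":0,"dy":0,"dz":1,"turn":0,"hand":0},{"dx":0,"dy":0,"dz":0,"turn":0,"hand":0},{"dx":0,"dy":0,"dz":0,"turn":0,"hand":0}]' 115
python3 rel.py .527 .173 .119 5.9
python3 -c "
from h import *
shot('top','top3');shot('scene','scene3')
a=cv2.imread('pics/top3.png')[150:250,220:340];b=cv2.imread('pics/scene3.png')[240:390,220:400]
cv2.imwrite('pics/c5.png',np.hstack([cv2.resize(a,(360,300),interpolation=2),cv2.resize(b,(360,300),interpolation=2)]))"
```

```text
t: 8.43
tool_pos: [0.5267, 0.1731, 0.1842]
eef_rot: [2.333, -2.103, -0.0]
contact_force: [-0.1, -0.7, -1.2]
width: 0.264
t 8.43 tcp [0.5267 0.1731 0.1842] rodyaw 5.93 d(cm) [ 0.01 -0.04  6.52] turn 0.03 F [-0.1 -0.7 -1.2] w 0.264 tilt [-0.001 -0.    -1.   ]
```

View pics/c5.png

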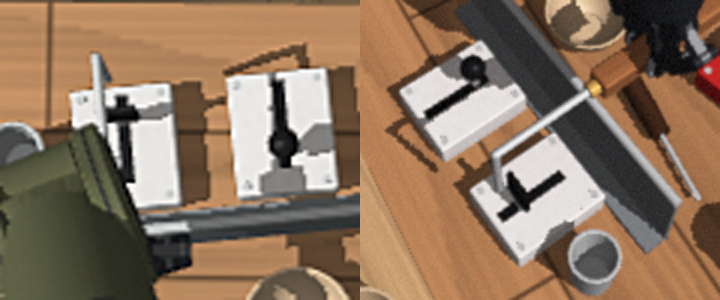

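Top crop: the hook bend is at (96,55) and the paddle at (122,113). Scene crop: bend at (495,155), hook tip at about (499,190), paddle at about (515,190). I'll check these in numbers.

Run:
```python
from h import *
t=load('top3');s=load('scene3');th=np.radians(5.9);gx=np.array([np.cos(th),np.sin(th)]);gy=np.array([-gx[1],gx[0]]);c=np.array([.6518,.1862])
A=lambda u,v:(u/3-.3+220,v/3-.3+150)
S=lambda u,v:((u-360)/2-.3+220,v/2-.3+240)
for n,a,b in[('bend',(96,57),(496,156)),('tip',(106,82),(500,190)),('paddle',(122,110),(513,182))]:
    P,e=tri(t,A(*a),s,S(*b));print(n,P.round(4),round(e,4),'box',((P[:2]-c)@gx).round(4),((P[:2]-c)@gy).round(4))
for z in(.184+.019,): P=onz(t,*A(96,57),z);print((P[:2]-c)@gx,(P[:2]-c)@gy)
P=np.array([.5267,.1731])+.17*gx;print('kin hook',(P-c)@gx,(P-c)@gy)
```

```text
bend [0.6954 0.1943 0.2004] 0.0015 box 0.0441 0.0035
tip [0.6941 0.195  0.1169] 0.0018 box 0.0429 0.0044
paddle [0.6756 0.1843 0.0884] 0.0013 box 0.0235 -0.0043
0.044118986961490955 0.0027753147438137078
kin hook 0.04421609534672847 -0.00017126055215040475
```

```bash
python3 -m handwheel '[{"dx":0.4,"dy":0,"dz":1,"turn":0,"hand":0},{"dx":0,"dy":0,"dz":2,"turn":0,"hand":0},{"dx":0,"dy":0,"dz":2,"turn":0,"hand":0},{"dx":0,"dy":0,"dz":1,"turn":0,"hand":0},{"dx":0,"dy":0,"dz":0.5,"turn":0,"hand":0},{"dx":0,"dy":0,"dz":0,"turn":0,"hand":0},{"dx":0,"dy":0,"dz":0,"turn":0,"hand":0},{"dx":0,"dy":0,"dz":0,"turn":0,"hand":0}]' 115
python3 rel.py .527 .173 .119 5.9
python3 -m handwheel '[{"dx":0,"dy":0.3,"dz":0,"turn":0,"hand":0},{"dx":0,"dy":0.3,"dz":0,"turn":0,"hand":0},{"dx":0,"dy":0.2,"dz":0,"turn":0,"hand":0},{"dx":0,"dy":0,"dz":0,"turn":0,"hand":0},{"dx":0,"dy":0,"dz":0,"turn":0,"hand":0}]' 115
python3 rel.py .527 .173 .119 5.9
python3 -m handwheel '[{"dx":0,"dy":0.2,"dz":0,"turn":0,"hand":0},{"dx":0,"dy":0.2,"dz":0,"turn":0,"hand":0},{"dx":0,"dy":0.2,"dz":0,"turn":0,"hand":0},{"dx":0,"dy":0.2,"dz":0,"turn":0,"hand":0}]' 115
python3 rel.py .527 .173 .119 5.9
```

```text
t: 9.52
tool_pos: [0.5278, 0.1692, 0.1198]
eef_rot: [-2.332, 2.103, -0.001]
contact_force: [-0.3, 1.1, -1.4]
width: 0.263
t 9.53 tcp [0.5278 0.1692 0.1198] rodyaw 5.91 d(cm) [-0.39  0.04  0.08] turn 0.01 F [-0.3  1.1 -1.4] w 0.263 tilt [ 0.001  0.    -1.   ]
t: 10.15
tool_pos: [0.5197, 0.1683, 0.1193]
eef_rot: [-2.333, 2.104, -0.0]
contact_force: [-0.1, 0.0, -1.0]
width: 0.262
t 10.15 tcp [0.5197 0.1683 0.1193] rodyaw 5.91 d(cm) [-0.39 -0.78  0.03] turn 0.01 F [-0.1  0.  -1. ] w 0.262 tilt [ 0. -0. -1.]
t: 10.65
tool_pos: [0.513, 0.1677, 0.1195]
eef_rot: [-2.331, 2.102, -0.003]
contact_force: [3.2, 0.0, -3.4]
width: 0.264
t 10.65 tcp [0.513  0.1677 0.1195] rodyaw 5.9 d(cm) [-0.38 -1.45  0.05] turn -0.0 F [ 3.2  0.  -3.4] w 0.264 tilt [ 0.003  0.001 -1.   ]
```

Contact: 3.2 N along x. The next 20 mm are safely before the stop; after that I go in small steps.

```bash
python3 -m handwheel '[{"dx":0,"dy":0.2,"dz":0,"turn":0,"hand":0},{"dx":0,"dy":0.2,"dz":0,"turn":0,"hand":0},{"dx":0,"dy":0.2,"dz":0,"turn":0,"hand":0},{"dx":0,"dy":0.2,"dz":0,"turn":0,"hand":0},{"dx":0,"dy":0.2,"dz":0,"turn":0,"hand":0}]' 115
python3 -m handwheel '[{"dx":0,"dy":0.2,"dz":0,"turn":0,"hand":0},{"dx":0,"dy":0.2,"dz":0,"turn":0,"hand":0},{"dx":0,"dy":0.2,"dz":0,"turn":0,"hand":0},{"dx":0,"dy":0.2,"dz":0,"turn":0,"hand":0}]' 115
for i in 1 2 3; do python3 -m handwheel '[{"dx":0,"dy":0.1,"dz":0,"turn":0,"hand":0}]' 115 | tr '\n' ' ';echo; done
```

```text
t: 11.28
tool_pos: [0.5018, 0.1665, 0.1194]
eef_rot: [-2.333, 2.103, -0.001]
contact_force: [4.6, -0.2, -1.7]
width: 0.261
t: 11.78
tool_pos: [0.4936, 0.1657, 0.1193]
eef_rot: [-2.333, 2.104, -0.0]
contact_force: [4.1, 0.4, -1.7]
width: 0.262
t: 11.9 tool_pos: [0.4926, 0.1655, 0.1193] eef_rot: [-2.333, 2.104, -0.0] contact_force: [4.5, 0.6, -2.4] width: 0.262 
t: 12.02 tool_pos: [0.4917, 0.1654, 0.1193] eef_rot: [-2.333, 2.104, -0.0] contact_force: [4.0, -0.4, -1.6] width: 0.263 
t: 12.15 tool_pos: [0.4907, 0.1653, 0.1193] eef_rot: [-2.333, 2.104, -0.0] contact_force: [4.8, 0.6, -1.3] width: 0.26
```

```bash
cat > ok.py <<'E'
from h import *
s=monitor.state();F=s['contact_force'];f=F[0]*.9947+F[1]*.103;print(round(s['t'],2),'x',s['tool_pos'].round(4),'pull',round(f,1));raise SystemExit(f>6.8)
E
python3 -m handwheel '[{"dx":0,"dy":0.1,"dz":0,"turn":0,"hand":0}]' 115 >/dev/null; python3 ok.py && 
python3 -m handwheel '[{"dx":0,"dy":0.1,"dz":0,"turn":0,"hand":0}]' 115 >/dev/null&& python3 ok.py && 
python3 -m handwheel '[{"dx":0,"dy":0.1,"dz":0,"turn":0,"hand":0}]' 115 >/dev/null&& python3 ok.py && 
python3 -m handwheel '[{"dx":0,"dy":0.1,"dz":0,"turn":0,"hand":0}]' 115 >/dev/null&& python3 ok.py && 
python3 -m handwheel '[{"dx":0,"dy":0.1,"dz":0,"turn":0,"hand":0}]' 115 >/dev/null&& python3 ok.py && 
python3 -m handwheel '[{"dx":0,"dy":0.1,"dz":0,"turn":0,"hand":0}]' 115 >/dev/null&& python3 ok.py && 
python3 -m handwheel '[{"dx":0,"dy":0.1,"dz":0,"turn":0,"hand":0}]' 115 >/dev/null&& python3 ok.py && 
python3 -m handwheel '[{"dx":0,"dy":0.1,"dz":0,"turn":0,"hand":0}]' 115 >/dev/null&& python3 ok.py && 
python3 -m handwheel '[{"dx":0,"dy":0.1,"dz":0,"turn":0,"hand":0}]' 115 >/dev/null&& python3 ok.py && 
python3 -m handwheel '[{"dx":0,"dy":0.1,"dz":0,"turn":0,"hand":0}]' 115 >/dev/null&& python3 ok.py
```

```text
12.28 x [0.4897 0.1652 0.1193] pull 5.0False
```

```bash
sed -i 's/SystemExit(f>6.8)/SystemExit(int(f>6.8))/' ok.py
python3 -m handwheel '[{"dx":0,"dy":0.1,"dz":0,"turn":0,"hand":0}]' 115 >/dev/null; python3 ok.py && 
python3 -m handwheel '[{"dx":0,"dy":0.1,"dz":0,"turn":0,"hand":0}]' 115 >/dev/null&& python3 ok.py && 
python3 -m handwheel '[{"dx":0,"dy":0.1,"dz":0,"turn":0,"hand":0}]' 115 >/dev/null&& python3 ok.py && 
python3 -m handwheel '[{"dx":0,"dy":0.1,"dz":0,"turn":0,"hand":0}]' 115 >/dev/null&& python3 ok.py && 
python3 -m handwheel '[{"dx":0,"dy":0.1,"dz":0,"turn":0,"hand":0}]' 115 >/dev/null&& python3 ok.py && 
python3 -m handwheel '[{"dx":0,"dy":0.1,"dz":0,"turn":0,"hand":0}]' 115 >/dev/null&& python3 ok.py && 
python3 -m handwheel '[{"dx":0,"dy":0.1,"dz":0,"turn":0,"hand":0}]' 115 >/dev/null&& python3 ok.py && 
python3 -m handwheel '[{"dx":0,"dy":0.1,"dz":0,"turn":0,"hand":0}]' 115 >/dev/null&& python3 ok.py && 
python3 -m handwheel '[{"dx":0,"dy":0.1,"dz":0,"turn":0,"hand":0}]' 115 >/dev/null&& python3 ok.py && 
python3 -m handwheel '[{"dx":0,"dy":0.1,"dz":0,"turn":0,"hand":0}]' 115 >/dev/null&& python3 ok.py
```

```text
12.4 x [0.4887 0.1651 0.1193] pull 3.4
12.53 x [0.4877 0.165  0.1193] pull 5.1
12.65 x [0.4867 0.1649 0.1193] pull 4.0
12.78 x [0.4857 0.1648 0.1193] pull 4.1
12.9 x [0.4847 0.1647 0.1193] pull 3.6
13.03 x [0.4837 0.1646 0.1193] pull 3.1
13.15 x [0.4827 0.1645 0.1193] pull 4.8
13.28 x [0.4817 0.1644 0.1193] pull 4.5
13.4 x [0.4818 0.1644 0.1193] pull 7.7
```

Stop felt at TCP x ≈ 0.4818. I'll creep up to about 10 N.

```bash
python3 -m handwheel '[{"dx":0,"dy":0,"dz":0,"turn":0,"hand":0}]' 115 >/dev/null; python3 ok.py
python3 -m handwheel '[{"dx":0,"dy":0.03,"dz":0,"turn":0,"hand":0}]' 115 >/dev/null; python3 ok.py
```

```text
13.53 x [0.4818 0.1644 0.1193] pull 5.9
13.65 x [0.4817 0.1644 0.1193] pull 7.5
```

```bash
python3 -m handwheel '[{"dx":0,"dy":0.04,"dz":0,"turn":0,"hand":0}]' 115 >/dev/null; python3 ok.py
python3 -m handwheel '[{"dx":0,"dy":0,"dz":0,"turn":0,"hand":0}]' 115 >/dev/null; python3 ok.py
```

```text
13.78 x [0.4817 0.1644 0.1193] pull 8.0
13.9 x [0.4817 0.1645 0.1193] pull 7.8
```

```bash
python3 -m handwheel '[{"dx":0,"dy":0.03,"dz":0,"turn":0,"hand":0}]' 115 >/dev/null; python3 ok.py
python3 -m handwheel '[{"dx":0,"dy":0,"dz":0,"turn":0,"hand":0}]' 115 >/dev/null; python3 ok.py
```

```text
14.03 x [0.4817 0.1645 0.1194] pull 9.4
14.15 x [0.4817 0.1645 0.1193] pull 7.7
```

```bash
python3 -m handwheel '[{"dx":0,"dy":0.06,"dz":0,"turn":0,"hand":0},{"dx":0,"dy":0,"dz":0,"turn":0,"hand":0}]' 115 >/dev/null; python3 ok.py
python3 -m handwheel '[{"dx":0,"dy":0,"dz":0,"turn":0,"hand":0}]' 115 >/dev/null; python3 ok.py
python3 -m handwheel '[{"dx":0,"dy":0,"dz":0,"turn":0,"hand":0}]' 115 >/dev/null; python3 ok.py
```

```text
14.4 x [0.4817 0.1645 0.1194] pull 9.6
14.53 x [0.4817 0.1645 0.1194] pull 9.2
14.65 x [0.4817 0.1645 0.1193] pull 9.0
```

```bash
python3 -m handwheel '[{"dx":0,"dy":0.04,"dz":0,"turn":0,"hand":0},{"dx":0,"dy":0,"dz":0,"turn":0,"hand":0},{"dx":0,"dy":0,"dz":0,"turn":0,"hand":0}]' 115 >/dev/null; python3 ok.py
python3 -m handwheel '[{"dx":0,"dy":0,"dz":0,"turn":0,"hand":0},{"dx":0,"dy":0,"dz":0,"turn":0,"hand":0},{"dx":0,"dy":0,"dz":0,"turn":0,"hand":0},{"dx":0,"dy":0,"dz":0,"turn":0,"hand":0}]' 115 >/dev/null; python3 ok.py
python3 -m handwheel '[{"dx":0,"dy":0,"dz":0,"turn":0,"hand":0},{"dx":0,"dy":0,"dz":0,"turn":0,"hand":0},{"dx":0,"dy":0,"dz":0,"turn":0,"hand":0},{"dx":0,"dy":0,"dz":0,"turn":0,"hand":0}]' 115 >/dev/null; python3 ok.py
python3 -m handwheel '[{"dx":0,"dy":0,"dz":0,"turn":0,"hand":0},{"dx":0,"dy":0,"dz":0,"turn":0,"hand":0},{"dx":0,"dy":0,"dz":0,"turn":0,"hand":0}]' 115 >/dev/null; python3 ok.py
```

```text
15.03 x [0.4817 0.1646 0.1194] pull 9.7
15.53 x [0.4817 0.1645 0.1194] pull 9.8
16.02 x [0.4817 0.1645 0.1194] pull 10.4
16.4 x [0.4817 0.1645 0.1194] pull 10.7
```

Held at about 10 N for well over a second. Now I back off, raise and check.

```bash
python3 -m handwheel '[{"dx":0,"dy":-0.3,"dz":0,"turn":0,"hand":0},{"dx":0,"dy":-0.5,"dz":0,"turn":0,"hand":0},{"dx":0,"dy":-0.5,"dz":0,"turn":0,"hand":0},{"dx":0,"dy":-0.3,"dz":0,"turn":0,"hand":0},{"dx":0,"dy":0,"dz":0,"turn":0,"hand":0},{"dx":0,"dy":0,"dz":-1,"turn":0,"hand":0},{"dx":0,"dy":0,"dz":-2,"turn":0,"hand":0},{"dx":0,"dy":0,"dz":-2.5,"turn":0,"hand":0},{"dx":0,"dy":0,"dz":-2.5,"turn":0,"hand":0},{"dx":0,"dy":0,"dz":-1.5,"turn":0,"hand":0},{"dx":0,"dy":0,"dz":0,"turn":0,"hand":0},{"dx":0,"dy":0,"dz":0,"turn":0,"hand":0}]' 115
python3 rel.py .4299 -.3195 .2144 -10.6
python3 -c "
from h import *
shot('top','top4');shot('scene','scene4')
a=cv2.imread('pics/top4.png')[150:250,220:340];b=cv2.imread('pics/scene4.png')[200:380,220:400]
cv2.imwrite('pics/c6.png',np.hstack([cv2.resize(a,(360,300),interpolation=2),cv2.resize(b,(400,400),interpolation=2)[:300] if 0 else cv2.resize(b,(300,300),interpolation=2)]))"
```

```text
t: 17.9
tool_pos: [0.4941, 0.1655, 0.214]
eef_rot: [2.332, -2.103, -0.001]
contact_force: [-0.1, 0.6, -1.6]
width: 0.262
t 17.9 tcp [0.4941 0.1655 0.214 ] rodyaw 5.92 d(cm) [ 4.758e+01  1.139e+01 -2.000e-02] turn 16.52 F [-0.1  0.6 -1.6] w 0.262 tilt [-0.001 -0.    -1.   ]
```

View pics/c6.png

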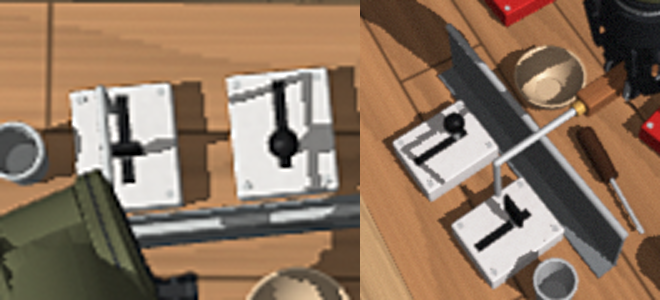

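The paddle is now about 30 mm nearer the guard (crop: (125,148), was (122,113)). The ball lever and tin are unchanged. Carrying the rod back.

```bash
python3 -m handwheel '[{"dx":0,"dy":0,"dz":0,"turn":5,"hand":0},{"dx":0,"dy":0,"dz":0,"turn":6,"hand":0},{"dx":0,"dy":0,"dz":0,"turn":5.5,"hand":0},{"dx":1.5,"dy":-0.1,"dz":0,"turn":0,"hand":0},{"dx":3,"dy":-0.2,"dz":0,"turn":0,"hand":0},{"dx":4,"dy":-0.2,"dz":0,"turn":0,"hand":0},{"dx":4,"dy":-0.2,"dz":0,"turn":0,"hand":0},{"dx":4,"dy":-0.2,"dz":0,"turn":0,"hand":0},{"dx":4,"dy":-0.2,"dz":0,"turn":0,"hand":0},{"dx":4,"dy":-0.2,"dz":0,"turn":0,"hand":0},{"dx":4,"dy":-0.2,"dz":0,"turn":0,"hand":0},{"dx":4,"dy":-0.2,"dz":0,"turn":0,"hand":0},{"dx":4,"dy":-0.3,"dz":0,"turn":0,"hand":0},{"dx":4,"dy":-0.3,"dz":0,"turn":0,"hand":0},{"dx":4,"dy":-0.3,"dz":0,"turn":0,"hand":0},{"dx":3,"dy":0,"dz":0,"turn":0,"hand":0},{"dx":1.4,"dy":0,"dz":0,"turn":0,"hand":0},{"dx":0,"dy":0,"dz":0,"turn":0,"hand":0},{"dx":0,"dy":0,"dz":0,"turn":0,"hand":0}]' 115
python3 rel.py .4299 -.3200 .0951 -10.8
python3 -c "
from h import *
shot('top','top5');shot('scene','scene5')
a=cv2.imread('pics/top5.png')[190:340,400:520];b=cv2.imread('pics/scene5.png')[20:170,190:340]
cv2.imwrite('pics/c7.png',np.hstack([cv2.resize(a,(400,500)),cv2.resize(b,(400,500))]))"
```

```text
t: 20.38
tool_pos: [0.4307, -0.318, 0.2142]
eef_rot: [-2.009, 2.414, 0.002]
contact_force: [0.4, -0.1, -2.2]
width: 0.264
t 20.38 tcp [ 0.4307 -0.318   0.2142] rodyaw -10.45 d(cm) [ 0.23  0.03 11.91] turn 0.35 F [ 0.4 -0.1 -2.2] w 0.264 tilt [-0.     0.001 -1.   ]
```

View pics/c7.png

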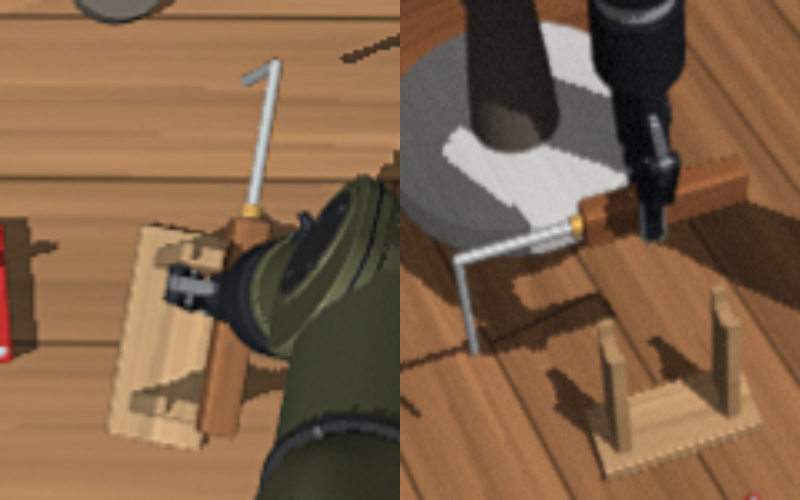

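The rod sits in the hand just as it did after lifting, so it has not slipped. Lowering.

```bash
python3 -m handwheel '[{"dx":0.1,"dy":0,"dz":1.5,"turn":0.3,"hand":0},{"dx":0.05,"dy":0.03,"dz":2.5,"turn":0,"hand":0},{"dx":0,"dy":0,"dz":2.5,"turn":0,"hand":0},{"dx":0,"dy":0,"dz":2,"turn":0,"hand":0},{"dx":0,"dy":0,"dz":1.5,"turn":0,"hand":0},{"dx":0,"dy":0,"dz":0.8,"turn":0,"hand":0},{"dx":0,"dy":0,"dz":0.5,"turn":0,"hand":0},{"dx":0,"dy":0,"dz":0.3,"turn":0,"hand":0},{"dx":0,"dy":0,"dz":0,"turn":0,"hand":0},{"dx":0,"dy":0,"dz":0,"turn":0,"hand":0}]' 115
python3 rel.py .4299 -.3200 .0951 -10.8
```

```text
t: 21.72
tool_pos: [0.43, -0.3214, 0.0987]
eef_rot: [-2.0, 2.422, -0.001]
contact_force: [-0.4, -1.0, -2.1]
width: 0.262
t 21.73 tcp [ 0.43   -0.3214  0.0987] rodyaw -10.89 d(cm) [-0.13  0.04  0.36] turn -0.09 F [-0.4 -1.  -2.1] w 0.262 tilt [ 0.001 -0.001 -1.   ]
```

```bash
python3 -m handwheel '[{"dx":-0.1,"dy":0,"dz":0.15,"turn":0,"hand":0},{"dx":0,"dy":0,"dz":0.15,"turn":0,"hand":0},{"dx":0,"dy":0,"dz":0.05,"turn":0,"hand":0},{"dx":0,"dy":0,"dz":0,"turn":0,"hand":0},{"dx":0,"dy":0,"dz":0,"turn":0,"hand":0}]' 115
python3 rel.py .4299 -.3200 .0951 -10.8
```

```text
t: 22.35
tool_pos: [0.4301, -0.3204, 0.0951]
eef_rot: [2.001, -2.422, 0.001]
contact_force: [-1.5, -1.0, 4.7]
width: 0.261
t 22.35 tcp [ 0.4301 -0.3204  0.0951] rodyaw -10.89 d(cm) [-0.04  0.02  0.  ] turn -0.09 F [-1.5 -1.   4.7] w 0.261 tilt [ 0.    -0.001 -1.   ]
```

The rod is resting: the force changed from -2 to +4.7 N at the original height. Opening slowly and rising.

```bash
python3 -m handwheel '[{"dx":0,"dy":0,"dz":0,"turn":0,"hand":0.3},{"dx":0,"dy":0,"dz":0,"turn":0,"hand":0.4},{"dx":0,"dy":0,"dz":0,"turn":0,"hand":0.6},{"dx":0,"dy":0,"dz":0,"turn":0,"hand":0.9},{"dx":0,"dy":0,"dz":0,"turn":0,"hand":1},{"dx":0,"dy":0,"dz":0,"turn":0,"hand":1},{"dx":0,"dy":0,"dz":0,"turn":0,"hand":1},{"dx":0,"dy":0,"dz":-1,"turn":0,"hand":1},{"dx":0,"dy":0,"dz":-2,"turn":0,"hand":1},{"dx":0,"dy":0,"dz":-3,"turn":0,"hand":1},{"dx":0,"dy":0,"dz":-3,"turn":0,"hand":1},{"dx":0,"dy":0,"dz":-3,"turn":0,"hand":1},{"dx":0,"dy":0,"dz":-2,"turn":0,"hand":1},{"dx":0,"dy":0,"dz":0,"turn":0,"hand":1}]' 40
python3 -m handwheel '[{"dx":1,"dy":1.5,"dz":0,"turn":0,"hand":1},{"dx":2,"dy":3,"dz":0,"turn":0,"hand":1},{"dx":3,"dy":3,"dz":0,"turn":0,"hand":1},{"dx":3,"dy":3,"dz":0,"turn":0,"hand":1},{"dx":3,"dy":2,"dz":0,"turn":0,"hand":1},{"dx":2,"dy":1,"dz":0,"turn":0,"hand":1},{"dx":0,"dy":0,"dz":0,"turn":0,"hand":1}]' 40
python3 rel.py .4299 -.3200 .0951 -10.8
python3 -c "
from h import *
shot('top','top6');shot('scene','scene6')
a=cv2.imread('pics/top6.png')[145:345,210:510];b=cv2.imread('pics/scene6.png')[80:400,200:460]
cv2.imwrite('pics/c8.png',np.hstack([cv2.resize(a,(450,300),interpolation=2),cv2.resize(b,(325,400),interpolation=2)[:300]]))
A=[cv2.absdiff(cv2.imread(f'pics/{n}6.png'),cv2.imread(f'pics/{n}0.png')).max(2) for n in('top','scene')]
m=(A[0][145:345,210:510]>40).astype(np.uint8)
n,l,st,c=cv2.connectedComponentsWithStats(m)
print([(st[i][:2]+[210,145]).tolist()+st[i][2:].tolist() for i in range(1,n) if st[i][4]>4])"
```

```text
t: 24.1
tool_pos: [0.4308, -0.3208, 0.2367]
eef_rot: [-2.0, 2.421, -0.006]
contact_force: [-0.4, -0.5, -1.1]
width: 1.0
t: 24.98
tool_pos: [0.2676, -0.4331, 0.2338]
eef_rot: [1.993, -2.426, -0.004]
contact_force: [-0.2, -0.1, -0.6]
width: 1.002
t 24.98 tcp [ 0.2676 -0.4331  0.2338] rodyaw -11.19 d(cm) [-14.23 -13.76  13.84] turn -0.39 F [-0.2 -0.1 -0.6] w 1.002 tilt [-0.003  0.001 -1.   ]
[[288, 182, 7, 5, 20], [262, 184, 16, 7, 74], [252, 185, 8, 6, 40], [288, 194, 8, 4, 24], [253, 196, 26, 7, 104], [489, 210, 8, 41, 59], [484, 214, 9, 19, 31], [463, 215, 17, 41, 196], [483, 234, 7, 17, 24], [494, 251, 2, 4, 5], [465, 257, 3, 3, 6], [459, 259, 2, 4, 5], [457, 264, 3, 5, 8], [489, 263, 5, 25, 32], [467, 266, 2, 6, 7], [470, 266, 3, 6, 11], [450, 270, 9, 39, 92], [472, 269, 6, 27, 33], [465, 273, 4, 14, 18], [464, 288, 2, 5, 6], [487, 290, 3, 10, 13], [463, 294, 2, 6, 8], [448, 310, 4, 8, 15], [460, 312, 1, 5, 5], [462, 314, 3, 3, 6]]
```

View pics/c8.png

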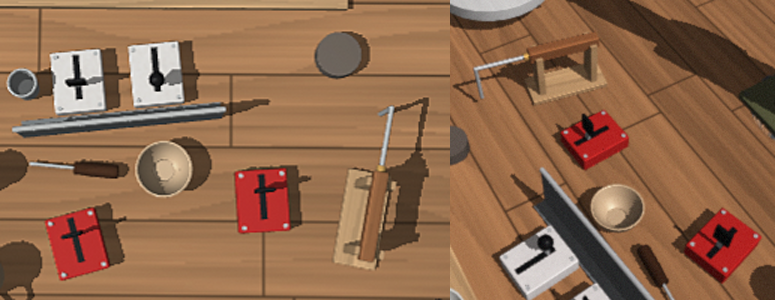

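Everything is in place: the rod is on its cradle and the bystanders show no change. The rod's outline moved slightly, so I'll measure that shift.

Run:
```python
from h import *
for f in('top0','top6'):
    im=cv2.imread(f'pics/{f}.png')[245:330,430:490].astype(int);hsv=cv2.cvtColor(im.astype(np.uint8),cv2.COLOR_BGR2HSV)
    m=((hsv[...,0]<13)&(hsv[...,1]>120)&(hsv[...,2]>90)).astype(np.uint8);m=cv2.morphologyEx(m,cv2.MORPH_OPEN,np.ones((3,3)))
    n,l,st,c=cv2.connectedComponentsWithStats(m);i=1+st[1:,4].argmax();y,x=np.nonzero(l==i)
    v=cv2.fitLine(np.c_[x,y].astype(np.float32),cv2.DIST_L2,0,.01,.01).ravel()
    t=load(f);P=onz(t,x.mean()+430,y.mean()+245,.126);Q=onz(t,x.mean()+430+v[0]*20,y.mean()+245+v[1]*20,.126);d=Q-P;d*=np.sign(d[0])
    print(f,st[i],P.round(4),np.degrees(np.arctan2(d[1],d[0])))
    im=cv2.imread(f'pics/{f}.png');r=im[205:262,455:490].astype(int);w=(r.min(2)>125).astype(np.uint8);yy,xx=np.nonzero(w);print('shaft top px',xx[yy.argmin()]+455,yy.min()+205,len(xx),xx.mean()+455)
a=[cv2.resize(cv2.imread(f'pics/{f}.png')[205:330,435:505],(210,375),interpolation=2) for f in('top0','top6')]
b=[cv2.resize(cv2.imread(f'pics/{f}.png')[95:170,210:335],(375,187),interpolation=2) for f in('scene0','scene6')]
cv2.imwrite('pics/c9.png',np.hstack(a+[np.vstack(b+[np.zeros((1,375,3),np.uint8)])]))
```

```text
top0 [33 15  3  3  9] [ 0.4837 -0.3268  0.126 ] -89.57289990878373
shaft top px 471 216 132 468.52272727272725
top6 [27 68  3  4 12] [ 0.352  -0.3102  0.126 ] -0.8517521706147911
shaft top px 469 216 133 467.09022556390977
```

View pics/c9.png

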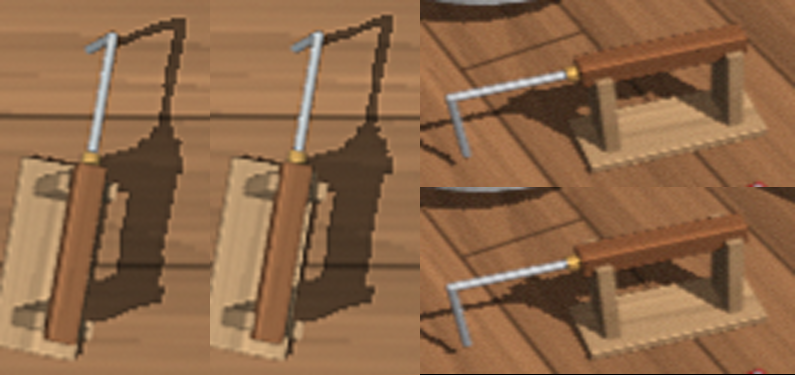

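The rod lies level between the lips, with the hook in the same place in the scene view and about 1–2 px (3 mm) sideways in the top view. That is within the lips' 5 mm play, so I'm handing in.

```bash
python3 -c "
from h import *
print(workorder.hand_in())"
```

```text
the job is handed in; nothing more can be done
None
```

I hooked the paddle lever on the white box, drew it home and laid the rod back in its cradle, then handed the job in at about 25 s of the 64 s allowed.

- **Lever:** It moved about 30 mm, sliding at about 4 N, and I felt the stop 32 mm of tool travel after first contact. I held it there at 9–10.7 N for about 2 s. The highest pull in any reading was 10.7 N, and only the hook went near the lever. The pictures show it near the guard, but they cannot show whether it engaged.
- **Rod:** It did not slip in the hand. It lies flat and level between the cradle's lips, about 3 mm sideways of where it started, within their 5 mm play. My automatic check of the handle's position picked out the wrong pixels, so that figure comes from the shaft pixels and the before/after pictures.
- **Everything else:** In the area I compared in the top view (levers, guard, red boxes, bowl and cradle), only the paddle and the rod with its shadow changed. I did not compare the jar, mug and yellow box beyond its left edge. The gripper is open and clear of everything.

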